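Pin the hull layers of a ship model in register

TASK

Three wooden layers of a ship model's hull lie fanned out on the fixed pin at the stern end of the building board. Swing them into line, flat on one another, so that their bow holes sit over the bow hole in the board, then take the brass rod from the tool block and pass it down through all three layers and the board until it is fully home on the bench, and let go. Leave the paints, cup, tape, sanding block, brush and thinner where they stand.

Things in the scene. Friction and masses are not known exactly. Their poses are not given: they have to be found in the camera images.
- board: plywood building board fixed to the bench, 240 (x) x 110 (y) x 18 mm. Origin: centre of its underside; x along the centreline to the bow end, z up. At x = -60 mm a fixed 10 mm brass pin stands up to 69 mm above the bench, 6 mm above the layers; at x = +40 mm is a 12 mm hole right through to the bench
- board_bow_hole (a point): centre of the mouth of the 12 mm bow hole, on the board's upper face (18 mm above the bench); the hole goes through to the bench
- board_stern_pin (a point): axis of the fixed brass stern pin, at the board's upper face; 100 mm from the bow hole
- lift_bottom: dark brown wooden ship-shaped hull layer, loose: 196 x 46 x 15 mm, 85 g, sides straight from x = -22 to +116 mm. Two 12 mm through holes on its centreline, 100 mm apart. Origin: axis of the stern hole, on the underside; x to the bow (tip at +160 mm, stern end at -36 mm), z up. Lies flat on the board (underside at 18 mm) on the stern pin, swung up to 13 degrees off the board's x
- lift_middle: pale wooden ship-shaped hull layer, loose: 196 x 46 x 15 mm, 85 g, sides straight from x = -22 to +116 mm. Two 12 mm through holes on its centreline, 100 mm apart. Origin: axis of the stern hole, on the underside; x to the bow (tip at +160 mm, stern end at -36 mm), z up. Lies flat on the bottom layer (underside at 33 mm) on the stern pin, swung up to 13 degrees off the board's x
- lift_top: mid brown wooden ship-shaped hull layer, loose: 196 x 46 x 15 mm, 85 g, sides straight from x = -22 to +116 mm. Two 12 mm through holes on its centreline, 100 mm apart. Origin: axis of the stern hole, on the underside; x to the bow (tip at +160 mm, stern end at -36 mm), z up. Lies flat on the middle layer (underside at 48 mm) on the stern pin, swung up to 13 degrees off the board's x
- lift_bottom_hole (a point): centre of the bow hole of the bottom layer, at half its thickness
- lift_middle_hole (a point): centre of the bow hole of the middle layer, at half its thickness
- lift_top_hole (a point): centre of the bow hole of the top layer, at half its thickness
- pin: loose straight brass rod, 10 mm thick, 130 mm long, 85 g, its lowest 6 mm tapering to 6.4 mm. Origin: centre of its lower end; z points up along it. It stands upright in a 12 mm hole of the tool block, its lower end 15 mm above the bench, its upper end 145 mm above the bench and 95 mm above the block
- block: pale wooden tool block, fixed, 160 mm (its x) by 60 mm (its y) by 50 mm high. Origin: centre of its underside. The brass rod stands at x = -50 mm, y = 0; three paint brushes, fixed, up to 210 mm above the bench, stand at x = +30 to +66 mm; nothing else stands above the block
- paint_yellow: small paint bottle, mustard with a yellow cap, 32 mm across, 78 mm high; bystander. Origin: centre of its base
- paint_red: small paint bottle, red with a yellow cap, 32 mm across, 78 mm high; bystander. Origin: centre of its base
- water_cup: clear plastic cup, 76 mm across the rim, 85 mm high; bystander. Origin: centre of its base
- tape: roll of yellow masking tape lying flat, 92 mm across, 24 mm high; bystander. Origin: centre of its underside
- sanding_block: cork sanding block, 70 by 45 by 26 mm; bystander. Origin: centre of its underside
- brush: flat paint brush lying on the bench, 180 mm long; bystander. Origin: its middle, on the bench; x along it to the bristles
- thinner: white bottle with a blue label and a red cap, 60 mm across, 150 mm high; bystander. Origin: centre of its base

How it is judged:
At the end, for the whole second after the job is handed in: The rod stands upright (within 4.5 degrees) in the bow holes of board and all three layers, its lower end within 5 mm of the bench; the layers lie flat in order (heights within 4 mm), still on the stern pin, holes within 5 mm of the board's; all at rest (z of pin in the frame of board between -0.004 and 0.005 m and horizontal distance between each of pin, lift_bottom_hole, lift_middle_hole, lift_top_hole and board_bow_hole below 0.005 m and angle between pin's own z axis and vertical below 0.08 rad and linear speed of each of pin, lift_bottom, lift_middle, lift_top below 0.02 m/s and horizontal distance between each of lift_bottom, lift_middle, lift_top and board_stern_pin below 0.005 m and z of lift_bottom in the frame of board between 0.014 and 0.022 m and angle between each of lift_bottom, lift_middle, lift_top's own z axis and vertical below 0.06 rad and z of lift_middle in the frame of board between 0.029 and 0.037 m and z of lift_top in the frame of board between 0.044 and 0.052 m); the robot touches nothing.
It fails at once if a bystander is moved more than 30 mm (distance of any of paint_yellow, paint_red, water_cup, tape, sanding_block, brush, thinner from where it was at the start of the episode above 0.03 m).
It also fails if it takes over 64 s, if anything falls off the work surface, if the arm or the gripper's body presses on something with over 40 N, if the wrist force passes 120 N, or if a joint passes its speed limit or range.

ROBOT

A 6-joint arm with a two-finger parallel gripper is mounted at the origin on the work surface. World frame = base frame: x ahead of the robot, y to its left, z up, the work surface at z = 0. Lengths are in m, angles in rad, forces in N, time in s.
With the tool pointing down it reaches from about 0.275 to 0.875 m from the base axis. Payload 12.5 kg.
Tool frame: the origin (TCP) lies at the very end of the fingers, on their centre line; the grasp point (between the pads) lies 19 mm behind it; z points along the fingers, y is the line along which they close (so a half turn about z gives the same grasp; the last joint's range is limited). The gripper opens to 85 mm and grips with 20 to 120 N. Pads are 22 mm wide; open, the fingers measure 114 mm over their backs; the gripper's body (76 mm by 85 mm) begins 54 mm behind the grasp point. The pads swing forward as they close: fully open they stand 13 mm farther back than shut.
Start: joints at [1.07, 0.351, 1.652, -0, 1.139, -0.085], TCP at [0.222, 0.503, 0.201] pointing down, gripper open.
Joint ranges: [-2.75, 2.75], [-0.79, 2.1], [0.01, 2.65], [-1.57, 4.71], [0.07, 3.14], [-2.87, 2.87]. Speed limits (rad/s): [2.22, 2.22, 2.79, 3.14, 3.14, 3.14].

INTERFACE

Orientations are given as a 3x3 rotation matrix whose columns are the frame's x, y, z axes.
In Python, from bench import manip gives the robot as it stands. Calls block until the motion is done:
- manip.move_ptp(position, orientation): joint-space move of the TCP to a pose.
- manip.move_l(position, attitude=None, max_speed=0.15): straight line of the TCP; attitude=None keeps the orientation; max_speed is the mean speed in m/s.
- manip.move_j(angles): joint-space move.
- manip.set_gripper(opening, effort=None): opening from 0.0 (shut) to 1.0 (fully open); effort is the grip in N (None keeps the last); returns when the fingers have stopped.
- manip.dwell(seconds).
- manip.inverse_kinematics(position, orientation): joint angles nearest the present ones, or None.
- manip.grab_frame(name): name is "scene" or "top" or "wrist"; returns (picture, depth): 480x640x3 uint8, red, green, blue; 480x640 float32, m along the optical axis (not along the pixel's ray), 0 where there is no reading.
- manip.get_calibration(name): a dict with "camera_matrix" (3x3 intrinsics, pixels), "R" (3x3) and "t" (3): a world point X has camera coordinates R X + t. Camera axes: x right, y down, z forward; pixel columns grow to the right and rows downward; lengths in m; the calibration is good to about 2 mm. A picture is of the moment at which its call begins: read the wrist's pose just before it. get_calibration takes no time and is no camera call; for the wrist camera it gives the pose at the moment of the call.
A pose or a line that the arm cannot do raises manip.Unreachable and nothing moves.
- manip.sign_off(): hands the job in; it is judged then, once.
Trained networks look in the newest picture that a camera, given by its name, has taken for a name from the list of things; names that differ only in an ending like _2 or _b are one class to them, and where a whole thing is asked for, a point or a joint stands for the part that bears it (a point fixed in the world has none). Each returns a list of dicts, best first, with "confidence" (0 to 1); they miss things now and then, are a little off and sometimes report something else, mostly with a low value. They report only what shows in the picture. A call takes as long as a camera call.
- manip.look_for(camera, name): "at" ([x, y, z] in m, in world coordinates, good to about 4 mm: the middle of the surface that is visible of it).
Readings, each from a call of its own:
- manip.current_time(): time.
- manip.current_qpos(): joint angles.
- manip.current_joint_vel(): joint speeds.
- manip.current_joint_torque(): joint torques, N m.
- manip.current_ee_pos(): TCP position.
- manip.current_tcp_rot(): TCP orientation.
- manip.current_force(): force on the tool from outside, world axes, zero at the start.
- manip.current_ft_torque(): the same for the moment, N m.
- manip.current_grip_width(): opening from 0.0 (shut) to 1.0 (fully open).
- manip.current_grip_force(): force on a finger pad.
Only numpy, scipy, OpenCV 4.12 (cv2) and the standard library are available. Lean on these libraries where they do the work, as an engineer would, in place of code of your own. Each camera call takes 0.05 s, during which the arm holds its last target. There are 200 camera calls.

## Working session

There is one attempt and no reset: what is moved stays moved. The work goes in short steps, each a Python script; the robot and the scene stay as the last script left them, time stands still between calls to the robot, and variables do not carry over. Pictures are saved under pics/ and viewed, at most 13 in all, crops included, and the job is handed in when it is done.

```bash
mkdir -p pics; python3 - <<'E'
from bench import manip
import cv2, numpy as np
for c in ("scene","top"):
    im,d=manip.grab_frame(c); cv2.imwrite(f"pics/{c}0.png",im[:,:,::-1]); np.save(f"pics/{c}0d.npy",d)
    for n in ["board","board_bow_hole","board_stern_pin","lift_bottom","lift_middle","lift_top","lift_bottom_hole","lift_middle_hole","lift_top_hole","pin","block","paint_yellow","paint_red","water_cup","tape","sanding_block","brush","thinner"]:
        print(c,n,[(np.round(r["at"],3).tolist(),round(r["confidence"],2)) for r in manip.look_for(c,n)[:2]])
    k=manip.get_calibration(c); print(np.round(k["camera_matrix"],1).tolist(),np.round(k["R"],3).tolist(),np.round(k["t"],3).tolist())
print(manip.current_time())
E
```

```text
scene board [([0.608, -0.116, 0.02], 0.83)]
scene board_bow_hole [([0.608, -0.116, 0.02], 0.75), ([0.335, -0.311, 0.022], 0.67)]
scene board_stern_pin [([0.605, -0.119, 0.016], 0.63)]
scene lift_bottom [([0.578, -0.148, 0.023], 0.75)]
scene lift_middle [([0.61, -0.048, 0.05], 0.62), ([0.492, 0.285, 0.099], 0.62)]
scene lift_top [([0.576, -0.073, 0.062], 0.96)]
scene lift_bottom_hole [([0.582, -0.143, 0.03], 0.76)]
scene lift_middle_hole [([0.604, -0.049, 0.05], 0.96)]
scene lift_top_hole [([0.578, -0.078, 0.063], 0.9)]
scene pin [([0.49, 0.284, 0.101], 0.61)]
scene block [([0.565, 0.261, 0.055], 0.7)]
scene paint_yellow [([0.387, 0.166, 0.039], 0.82)]
scene paint_red [([0.65, -0.425, 0.047], 0.78)]
scene water_cup [([0.492, 0.285, 0.1], 0.68)]
scene tape [([0.334, -0.307, 0.025], 0.9), ([0.735, -0.338, 0.025], 0.69)]
scene sanding_block [([0.736, -0.338, 0.025], 0.91), ([0.491, 0.283, 0.1], 0.41)]
scene brush [([0.561, 0.439, 0.013], 0.92)]
scene thinner [([0.748, 0.182, 0.076], 0.67)]
[[499.9, 0.0, 323.4], [0.0, 499.9, 239.5], [0.0, 0.0, 1.0]] [[0.832, 0.555, 0.008], [0.358, -0.525,
[... 588 characters left out ...]
 0.282, 0.111], 0.45)]
top block [([0.546, 0.277, 0.048], 0.63), ([0.322, -0.31, 0.026], 0.47)]
top paint_yellow [([0.613, -0.025, 0.047], 0.73), ([0.378, 0.173, 0.055], 0.65)]
top paint_red [([0.636, -0.415, 0.051], 0.69), ([0.57, -0.07, 0.063], 0.6)]
top water_cup [([0.499, -0.362, 0.036], 0.87), ([0.572, -0.077, 0.017], 0.7)]
top tape [([0.321, -0.311, 0.022], 0.77)]
top sanding_block [([0.729, -0.332, 0.025], 0.88)]
top brush [([0.555, 0.448, 0.014], 0.75), ([0.572, -0.065, 0.059], 0.26)]
top thinner [([0.726, 0.202, 0.102], 0.87)]
[[461.3, 0.0, 322.1], [0.0, 461.3, 231.1], [0.0, 0.0, 1.0]] [[-0.0, -1.0, 0.016], [-0.997, -0.001, -0.083], [0.083, -0.015, -0.996]] [0.001, 0.548, 1.295]
1.9
```

View pics/top0.png

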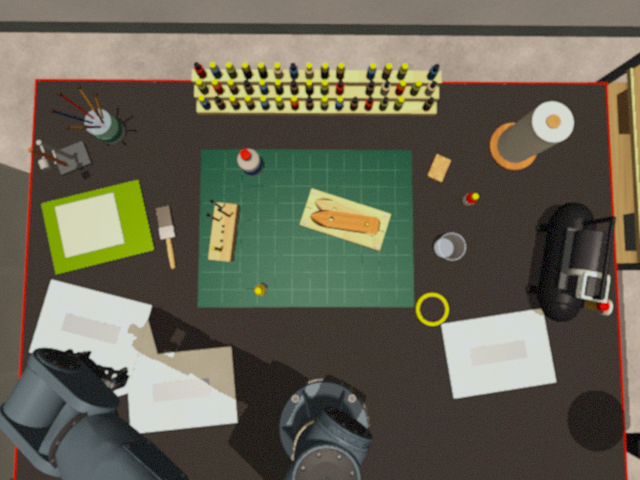

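View pics/scene0.png

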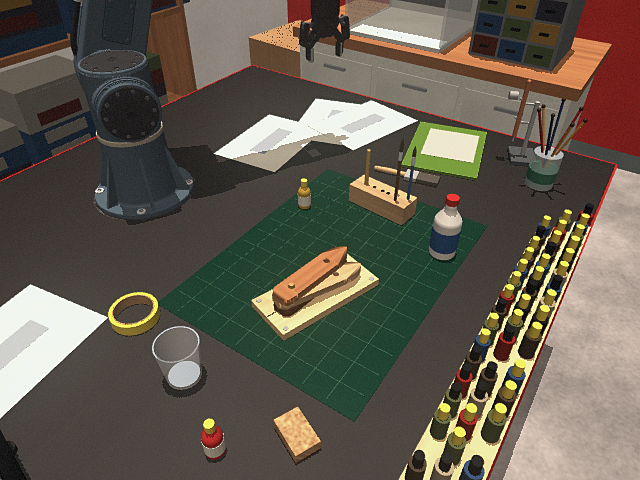

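The top view shows the board centred near px (345,218) with the bow to the left (+y). The fanned layers are on it, and the block is near (222,232). In the scene view the rod stands at (367,165). Next I'll look closer with the wrist camera.

```bash
cat > h.py <<'E'
from bench import manip
import cv2, numpy as np
def R(yaw):  # tool down, tool y axis at angle yaw+90deg from world x (tool x at yaw)
    c,s=np.cos(yaw),np.sin(yaw); return np.array([[c,s,0],[s,-c,0],[0,0,-1.]])
def snap(cam,name,crop=None):
    k=manip.get_calibration(cam); im,d=manip.grab_frame(cam)
    np.savez("pics/"+name,im=im,d=d,K=k["camera_matrix"],R=k["R"],t=k["t"])
    cv2.imwrite(f"pics/{name}.png",im[:,:,::-1]); return im,d,k
def pix2w(k,u,v,z):  # ray cut with plane z
    K,Rr,t=np.array(k["K"] if "K" in k else k["camera_matrix"]),np.array(k["R"]),np.array(k["t"])
    r=Rr.T@np.linalg.inv(K)@np.array([u,v,1.]); c=-Rr.T@t
    return c+r*(z-c[2])/r[2]
def w2pix(k,X):
    p=np.array(k["K"] if "K" in k else k["camera_matrix"])@(np.array(k["R"])@X+np.array(k["t"])); return p[:2]/p[2]
E
python3 - <<'E'
from h import *
k=manip.get_calibration("wrist");T=manip.current_tcp_rot();p=manip.current_ee_pos()
c=-np.array(k["R"]).T@k["t"]; print("cam in tool",np.round(np.array(T).T@(c-p),3), np.round(np.array(T).T@np.array(k["R"]).T,2).tolist())
b=np.radians(75)
for y in (b,b-np.pi):
    q=manip.inverse_kinematics(np.array([.575,-.08,.35]),R(y)); print(y,q)
T=np.array(T)
off=T.T@(c-p)
y=min((b,b-np.pi),key=lambda y:abs(manip.inverse_kinematics(np.array([.575,-.08,.35]),R(y))[5]))
o=R(y)@off; o[2]=0
manip.move_ptp(np.array([.575,-.08,.30])-o,R(y))
snap("wrist","w1")
for n in ["board","board_bow_hole","board_stern_pin","lift_bottom","lift_middle","lift_top","lift_middle_hole","lift_top_hole","lift_bottom_hole"]:
    print(n,[(np.round(r["at"],4).tolist(),round(r["confidence"],2)) for r in manip.look_for("wrist",n)[:2]])
print(y,manip.current_time())
E
```

```text
cam in tool [ 0.067  0.    -0.173] [[-0.0, -0.96, -0.26], [1.0, -0.0, 0.0], [-0.0, -0.26, 0.96]]
1.3089969389957472 [-2.18426927e-01  3.04353627e-01  1.35302079e+00 -4.44089210e-16
  1.48421824e+00  4.33724607e-02]
-1.832595714594046 NoneTraceback (most recent call last):
  File "<stdin>", line 9, in <module>
  File "<stdin>", line 9, in <lambda>
TypeError: 'NoneType' object is not subscriptable
```

```bash
python3 - <<'E'
from h import *
y=np.radians(75)
manip.move_ptp(np.array([.575,-.08,.25])+R(y)@[.035,0,0],R(y))
snap("wrist","w1")
for n in ["board","board_bow_hole","board_stern_pin","lift_bottom","lift_middle","lift_top","lift_middle_hole","lift_top_hole","lift_bottom_hole"]:
    print(n,[(np.round(r["at"],4).tolist(),round(r["confidence"],2)) for r in manip.look_for("wrist",n)[:2]])
print(y,manip.current_time())
E
```

```text
board [([0.5924, -0.048, 0.0166], 0.68)]
board_bow_hole [([0.5975, -0.0531, 0.0209], 0.85)]
board_stern_pin [([0.6091, -0.0189, 0.0504], 0.23)]
lift_bottom [([0.6159, -0.0186, 0.046], 0.29)]
lift_middle [([0.6135, -0.0225, 0.0485], 0.86)]
lift_top [([0.5707, -0.0592, 0.0625], 0.8)]
lift_middle_hole [([0.6158, -0.0189, 0.0473], 0.67)]
lift_top_hole [([0.5724, -0.0551, 0.0642], 0.95)]
lift_bottom_hole [([0.5721, -0.0248, 0.0325], 0.4)]
1.3089969389957472 4.75
```

View pics/w1.png

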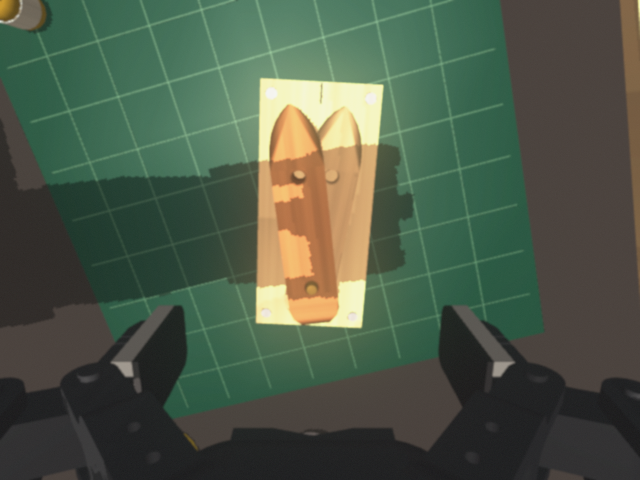

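The wrist view shows the board with corners at about (261,79), (382,84), (361,327) and (257,323), and the centreline mark at (321,92). The stern pin is at (311,288). The top layer's hole is at (299,176) and the middle one's at (332,177); the bottom layer is hidden under the top.

```bash
python3 - <<'E'
from h import *
k=np.load("pics/w1.npz"); d=k["d"]; K,Rr,t=k["K"],k["R"],k["t"]
v,u=np.mgrid[:480,:640]; P=np.stack([(u-K[0,2])/K[0,0]*d,(v-K[1,2])/K[1,1]*d,d],-1)
W=(P-t)@Rr
m=(d>0)&(W[...,2]>.011)&(W[...,2]<.09)&(np.hypot(W[...,0]-.575,W[...,1]+.08)<.16)
m=cv2.morphologyEx(m.astype(np.uint8),cv2.MORPH_OPEN,np.ones((3,3)))
r=cv2.minAreaRect((W[m>0][:,:2]*1000).astype(np.float32)); print(r)
cs=np.array([pix2w(k,*p,.018)[:2] for p in [(261,79),(382,84),(361,327),(257,323)]]); print(np.round(cs,4).tolist())
print("ctr",cs.mean(0),cv2.minAreaRect((cs*1000).astype(np.float32)))
mark=pix2w(k,321,92,.018); pin=pix2w(k,311,288,.069); print("mark",mark,"pin",pin, np.degrees(np.arctan2(*(mark-pin)[1::-1])))
print("top",pix2w(k,299,176,.063),"mid",pix2w(k,332,177,.048))
mask=lambda lo,hi:m.astype(bool)&(W[...,2]>lo)&(W[...,2]<hi)
a=np.radians(75); 
for n,lo,hi in (("board",.01,.024),("bot",.026,.040),("mid",.042,.054),("top",.057,.066)):
    w=W[mask(lo,hi)]; print(n,len(w),np.median(w,0))
o=np.zeros((480,640,3),np.uint8)
for c,lo,hi in (((90,90,90),.01,.024),((0,0,255),.026,.040),((0,255,0),.042,.054),((255,0,0),.057,.066)): o[mask(lo,hi)]=c
cv2.imwrite("pics/seg.png",cv2.resize(o[60:340,220:420],None,fx=2,fy=2,interpolation=0))
E
```

```text
((581.7242431640625, -61.54881286621094), (240.4021759033203, 110.40312194824219), 72.12857818603516)
[[0.5666, 0.0687], [0.6705, 0.0367], [0.5974, -0.1922], [0.4934, -0.1598]]
ctr [ 0.58197731 -0.06166576] ((581.927734375, -61.58448791503906), (240.9960479736328, 108.96363067626953), 72.30549621582031)
mark [0.61578751 0.04419562 0.018     ] pin [ 0.56362367 -0.11679275  0.069     ] 72.04651387959777
top [ 0.57934781 -0.01870201  0.063     ] mid [ 0.6062388  -0.02862969  0.048     ]
board 12868 [ 0.5967873  -0.04551206  0.01783087]
bot 73 [ 0.57795405 -0.02516075  0.0328224 ]
mid 4077 [ 0.61401355 -0.02116539  0.04773589]
top 10451 [ 0.57320618 -0.05422486  0.06279253]
```

View pics/seg.png

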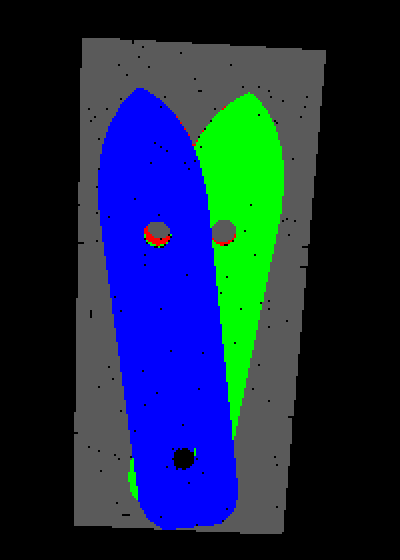

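The segmentation confirms the fan: the top layer (blue) is about +9° off, the middle (green) about −8°, and the bottom is under the top. It fits the 85 mm opening, so I'll squeeze all three on the centreline.

```bash
cat >> h.py <<'E'
A=np.radians(72.13); C=np.array([.5818,-.0616]); E=np.array([np.cos(A),np.sin(A)])
def B(s,z): return np.array([*(C+s*E),z])
E
python3 - <<'E'
from h import *
manip.move_ptp(B(.02,.12),R(A))
manip.move_l(B(.02,.018),max_speed=.12)
print(manip.current_force())
manip.set_gripper(0.45,40); print(manip.current_grip_width(),manip.current_grip_force())
manip.set_gripper(0.0,40); print(manip.current_grip_width(),manip.current_grip_force(),manip.current_force(),manip.current_ee_pos(),B(.02,.018))
manip.dwell(.2)
manip.set_gripper(1.0)
manip.move_l(B(.02,.12),max_speed=.2)
manip.move_ptp(B(-.02,.25)+R(A)@[.055,0,0],R(A))
snap("wrist","w2")
im=cv2.imread("pics/w2.png"); cv2.imwrite("pics/w2c.png",cv2.resize(im[60:360,190:450],None,fx=2,fy=2))
print(manip.current_time())
E
```

```text
[0.67686172 0.55330125 0.02518847]
0.526773713557195 41.235387325286865
0.5262476983572059 41.235923767089844 [-1.86574021  0.08877133  6.19008083] [ 0.58832909 -0.0425885   0.01863532] [ 0.58793717 -0.0425649   0.018     ]
8.9833
```

View pics/w2c.png

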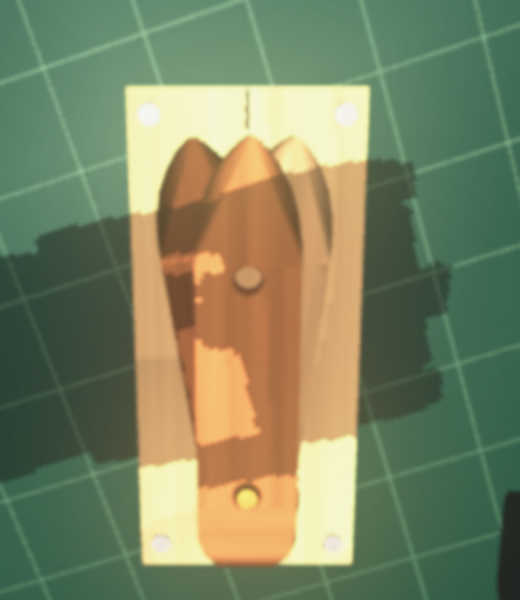

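The crop shows that only the top layer (tip at (250,137)) came onto the centreline. The bottom (192,140) and middle (293,140) are still out. I'll close again in steps and watch the fingertips from the scene camera.

```bash
python3 - <<'E'
from h import *
manip.move_ptp(B(.02,.10),R(A))
manip.move_l(B(.02,.018),max_speed=.15)
ims=[]
def s(n):
    im,d,k=snap("scene",n); u,v=w2pix(k,B(.02,.04)); u,v=int(u),int(v)
    ims.append(cv2.resize(im[v-75:v+65,u-65:u+65,::-1],None,fx=3,fy=3)); print(n,manip.current_grip_width(),manip.current_force(),manip.current_grip_force())
s("s1"); manip.set_gripper(.75,40); s("s2")
cv2.imwrite("pics/s12.png",np.hstack(ims))
print(manip.current_time())
k=np.load("pics/w2.npz"); d=k["d"]; K,Rr,t=k["K"],k["R"],k["t"]
v,u=np.mgrid[:480,:640]; W=(np.stack([(u-K[0,2])/K[0,0]*d,(v-K[1,2])/K[1,1]*d,d],-1)-t)@Rr
for n,lo,hi in (("bot",.026,.040),("mid",.042,.054),("top",.057,.066)):
    w=W[(d>0)&(W[...,2]>lo)&(W[...,2]<hi)]; w=w[np.hypot(*(w[:,:2]-C).T)<.12]
    l=(w[:,:2]-C)@np.array([[E[0],-E[1]],[E[1],E[0]]])  # board x,y
    for x in (.0,.02,.04): q=l[abs(l[:,0]-x)<.002,1]; print(n,x,np.round([q.min(),q.max()],4) if len(q) else None)
E
```

```text
s1 1.0005508649455501 [ 1.2229501  -0.40946427  0.63347537] 0.0
s2 0.7497527076738484 [-0.31977453  0.02383425 -0.48717131] 0.0
10.7833
bot 0.0 [0.0249 0.0327]
bot 0.02 [0.0246 0.036 ]
bot 0.04 [0.0252 0.0393]
mid 0.0 [-0.0308 -0.0242]
mid 0.02 [-0.0331 -0.0248]
mid 0.04 [-0.036   0.0048]
top 0.0 [-0.0226  0.0224]
top 0.02 [-0.0231  0.022 ]
top 0.04 [-0.0228  0.0226]
```

View pics/s12.png

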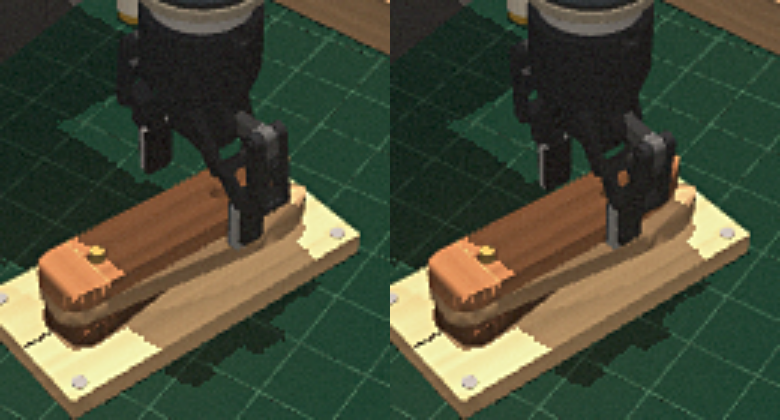

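Both crops show the near finger's tip, at crop (240,245) open and (622,245) partly closed, beside the middle layer. I'll measure the real tip height from depth.

```bash
python3 - <<'E'
from h import *
for n,x0 in (("s1",0),("s2",390)):
    k=np.load(f"pics/{n}.npz"); d=k["d"]; K,Rr,t=k["K"],k["R"],k["t"]
    u0,v0=w2pix(k,B(.02,.04)); u0,v0=int(u0)-65,int(v0)-75
    v,u=np.mgrid[:480,:640]; W=(np.stack([(u-K[0,2])/K[0,0]*d,(v-K[1,2])/K[1,1]*d,d],-1)-t)@Rr
    L=np.concatenate([(W[...,:2]-C)@np.array([[E[0],-E[1]],[E[1],E[0]]]),W[...,2:]],-1)
    g=k["im"].astype(int).max(-1)
    for cx in (79,81) if n=="s1" else (76,78,80):
        for r in range(66,88,2): print(n,cx,r,np.round(L[v0+r,u0+cx]*1000,1),g[v0+r,u0+cx])
E
```

```text
s1 79 66 [  6.6 -54.5 113.6] 36
s1 79 68 [  7.4 -53.8 107.7] 35
s1 79 70 [ 11.1 -49.8  97.5] 82
s1 79 72 [ 11.7 -49.3  91.7] 95
s1 79 74 [ 11.6 -49.6  86.9] 77
s1 79 76 [ 12.2 -49.1  80.9] 81
s1 79 78 [ 11.8 -49.9  76.6] 78
s1 79 80 [ 12.8 -48.9  70. ] 56
s1 79 82 [ 13.6 -48.2  63.6] 92
s1 79 84 [ 26.1 -34.1  39.8] 100
s1 79 86 [ 27.4 -32.9  32.5] 148
s1 81 66 [ 11.2 -54.9 111.3] 42
s1 81 68 [ 10.1 -56.3 108. ] 33
s1 81 70 [ 11.3 -55.2 101.5] 36
s1 81 72 [ 12.3 -54.3  95.1] 34
s1 81 74 [ 14.2 -52.4  87.5] 32
s1 81 76 [ 14.6 -52.1  81.8] 41
s1 81 78 [ 11.8 -55.5  80.8] 30
s1 81 80 [ 12.3 -55.2  75.1] 28
s1 81 82 [ 33.1 -31.9  39.4] 106
s1 81 84 [ 30.7 -34.8  37.5] 100
s1 81 86 [ 41.  -23.4  16.7] 187
s2 76 66 [  8.1 -44.3 105.3] 38
s2 76 68 [  6.9 -45.9 102.2] 38
s2 76 70 [ 12.3 -39.8  89.5] 18
s2 76 72 [ 13.1 -39.1  83.4] 30
s2 76 74 [ 13.9 -38.3  77.1] 28
s2 76 76 [ 13.1 -39.5  73.2] 28
s2 76 78 [ 12.9 -39.9  68.3] 27
s2 76 80 [ 13.  -39.9  63. ] 18
s2 76 82 [ 14.9 -37.9  54.9] 103
s2 76 84 [ 17.9 -34.5  45. ] 97
s2 76 86 [ 19.7 -32.6  36.9] 100
s2 78 66 [ 12.4 -45.  103.4] 35
s2 78 68 [ 12.8 -44.7  97.9] 33
s2 78 70 [ 12.1 -45.8  94.1] 39
s2 78 72 [ 13.4 -44.5  87.2] 32
s2 78 74 [ 12.9 -45.2  82.8] 35
s2 78 76 [ 13.7 -44.5  76.6] 28
s2 78 78 [ 11.4 -47.4  75. ] 31
s2 78 80 [ 13.1 -45.6  67.2] 26
s2 78 82 [ 24.2 -33.1  45.6] 105
s2 78 84 [ 24.7 -32.7  39.5] 99
s2 78 86 [ 23.  -34.9  36.7] 105
s2 80 66 [  6.6 -57.3 115.6] 31
s2 80 68 [  7.2 -56.8 110. ] 33
s2 80 70 [  5.6 -58.9 107.4] 29
s2 80 72 [ 20.3 -42.4  81.6] 31
s2 80 74 [ 18.2 -44.9  79.6] 37
s2 80 76 [ 19.6 -43.5  72.4] 34
s2 80 78 [ 20.7 -42.6  65.8] 35
s2 80 80 [ 30.2 -31.9  46.5] 90
s2 80 82 [ 29.1 -33.4  42.9] 98
s2 80 84 [ 28.7 -34.1  38.2] 105
s2 80 86 [ 38.7 -23.   17.8] 145
```

```bash
python3 - <<'E'
from h import *
print(manip.current_ee_pos(),manip.current_qpos(),manip.current_force(),manip.inverse_kinematics(B(.02,.018),R(A)),B(.02,.018))
im,d,k=snap("scene","s3"); K,Rr,t=np.array(k["camera_matrix"]),np.array(k["R"]),np.array(k["t"])
v,u=np.mgrid[:480,:640]; W=(np.stack([(u-K[0,2])/K[0,0]*d,(v-K[1,2])/K[1,1]*d,d],-1)-t)@Rr
L=np.concatenate([(W[...,:2]-C)@np.array([[E[0],-E[1]],[E[1],E[0]]]),W[...,2:]],-1)
dark=(im.max(-1)<75)&(d>0)&(L[...,0]>-.01)&(L[...,0]<.05)&(L[...,2]>.02)
for nm,m in (("near",dark&(L[...,1]<-.037)&(L[...,1]>-.06)),("far",dark&(L[...,1]>.025)&(L[...,1]<.06))):
    z=np.sort(L[m][:,2]); print(nm,len(z),z[:12].round(3), L[m][:,0].min(),L[m][:,0].max())
E
```

```text
[ 0.58801318 -0.04259507  0.0182046 ] [-1.51254924e-01  6.58069333e-01  1.67177383e+00 -3.54985329e-05
  8.11477656e-01  1.60641993e-01] [-0.31977453  0.02383425 -0.48717131] [-1.51236593e-01  6.58393243e-01  1.67182302e+00 -4.44089210e-16
  8.11376386e-01  1.60653744e-01] [ 0.58793717 -0.0425649   0.018     ]
near 943 [0.061 0.063 0.063 0.064 0.064 0.066 0.066 0.066 0.066 0.067 0.067 0.067] -0.00992198406977601 0.049760074001638496
far 708 [0.054 0.055 0.055 0.055 0.056 0.056 0.056 0.056 0.057 0.058 0.058 0.059] -0.009920744834435287 0.04890454546404039
```

```bash
python3 - <<'E'
from h import *
manip.set_gripper(1.0)
for z in (.010,.002,-.005,-.010):
    try: manip.move_l(B(.02,z),max_speed=.06)
    except manip.Unreachable as e: print("unreach",z,e); break
    f=manip.current_force(); print(z,manip.current_ee_pos()[2],f)
    if f[2]>6: break
ims=[]
for c in (.0,):
    im,d,k=snap("scene","s4"); u,v=w2pix(k,B(.02,.04)); u,v=int(u),int(v)
    cv2.imwrite("pics/s4c.png",cv2.resize(im[v-75:v+65,u-65:u+65,::-1],None,fx=4,fy=4))
print(manip.current_time())
E
```

```text
0.01 0.009359698000102043 [-0.08632412 -0.76484252  0.45742602]
0.002 0.0014882604128960489 [0.0796962  0.16563038 0.2422679 ]
-0.005 -0.005436211123266879 [-0.35677611  0.53605741 -0.07232663]
-0.01 -0.010300709993839245 [-0.15206979  0.26682146  0.78461042]
12.3167
```

View pics/s4c.png

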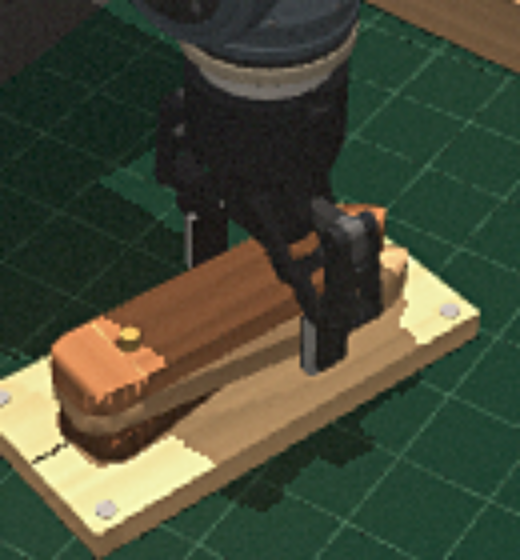

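The crop shows the near fingertip at (320,370), beside the middle layer and still above the board. So the fingers really end about 30 mm higher than the reported TCP. I'll go 3 mm lower and close.

```bash
cat >> h.py <<'E'
def levels(n):
    k=np.load(f"pics/{n}.npz"); d=k["d"]; K,Rr,t=k["K"],k["R"],k["t"]
    v,u=np.mgrid[:480,:640]; W=(np.stack([(u-K[0,2])/K[0,0]*d,(v-K[1,2])/K[1,1]*d,d],-1)-t)@Rr
    for nm,lo,hi in (("bot",.026,.040),("mid",.042,.054),("top",.057,.066)):
        w=W[(d>0)&(W[...,2]>lo)&(W[...,2]<hi)]; w=w[np.hypot(*(w[:,:2]-C).T)<.12]
        l=(w[:,:2]-C)@np.array([[E[0],-E[1]],[E[1],E[0]]])
        print(nm,len(l),[(x,np.round([q.min(),q.max()],4).tolist()) for x in (0,.02,.04) for q in [l[abs(l[:,0]-x)<.002,1]] if len(q)])
E
python3 - <<'E'
from h import *
manip.move_l(B(.02,-.013),max_speed=.06); print(manip.current_force())
for g in (.8,.7,.6,.5):
    manip.set_gripper(g,40); print(g,manip.current_grip_width(),manip.current_grip_force(),manip.current_force())
manip.set_gripper(.3,60); manip.dwell(.3)
print(manip.current_grip_width(),manip.current_force(),manip.current_ee_pos())
manip.set_gripper(1.0)
manip.move_l(B(.02,.10),max_speed=.2)
manip.move_ptp(B(-.02,.25)+R(A)@[.055,0,0],R(A))
snap("wrist","w3"); levels("w3")
im=cv2.imread("pics/w3.png"); cv2.imwrite("pics/w3c.png",cv2.resize(im[60:360,190:450],None,fx=2,fy=2))
print(manip.current_time())
E
```

```text
[-0.22453998 -0.74116537  0.75236794]
0.8 0.7998767006377207 1.9730373086349573 [-2.40141453  1.05766382  1.83897219]
0.7 0.697199331363778 2.3249675244733226 [-3.39861747  1.84497428  3.26889505]
0.6 0.6025108829116987 3.638298735022545 [-3.4343295   2.94346848  4.53543741]
0.5 0.5343678687269373 41.05063426773995 [-3.39367817  2.98300198  5.94665847]
0.5286810707814608 [-3.41682868  2.40037189  5.8134123 ] [ 0.58806908 -0.04252157 -0.01278629]
bot 39 []
mid 48 [(0.04, [-0.0058, -0.0058])]
top 10084 [(0, [-0.0224, 0.0224]), (0.02, [-0.023, 0.0229]), (0.04, [-0.0228, 0.0227])]
16.0167
```

View pics/w3c.png

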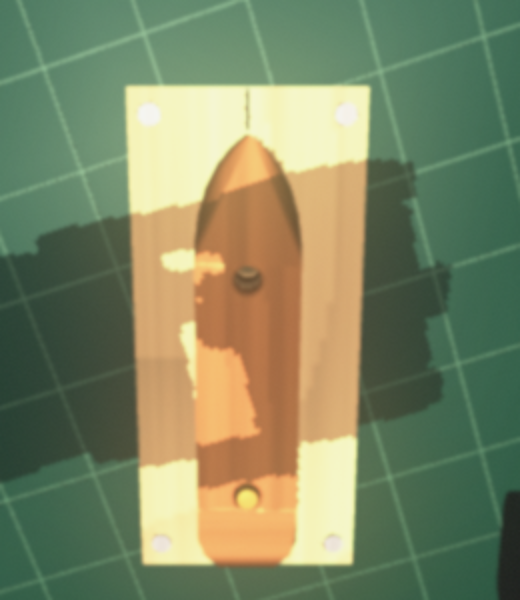

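All three layers now lie in line, with the bow hole at crop (248,277) and the stern pin at (247,497). Next I'll locate the rod with the wrist camera.

```bash
python3 - <<'E'
from h import *
k3=np.load("pics/w3.npz"); print("hole",pix2w(k3,314,198.5,.063),"exp",B(.04,.063),"pin",pix2w(k3,313.5,308.5,.069),B(-.06,.069))
manip.set_gripper(.5)
manip.move_ptp(np.array([.490,.283,.25])+R(A)@[.008,0,0],R(A))
im,d,k=snap("wrist","w4")
print([(np.round(r["at"],4).tolist(),round(r["confidence"],2)) for r in manip.look_for("wrist","pin")[:3]])
K,Rr,t=np.array(k["camera_matrix"]),np.array(k["R"]),np.array(k["t"])
v,u=np.mgrid[:480,:640]; W=(np.stack([(u-K[0,2])/K[0,0]*d,(v-K[1,2])/K[1,1]*d,d],-1)-t)@Rr
m=(d>0)&(np.hypot(W[...,0]-.490,W[...,1]-.283)<.025)
for lo,hi in ((.06,.09),(.09,.12),(.12,.141),(.141,.15)):
    w=W[m&(W[...,2]>lo)&(W[...,2]<hi)]; print(lo,len(w),w.mean(0) if len(w) else 0,w.min(0) if len(w) else 0,w.max(0) if len(w) else 0)
mm=m&(W[...,2]>.141); 
if mm.any(): print("px",u[mm].mean(),v[mm].mean(),pix2w(k,u[mm].mean(),v[mm].mean(),.145))
bl=(d>0)&(abs(W[...,2]-.05)<.004)&(np.hypot(W[...,0]-.54,W[...,1]-.277)<.12)
print("block",cv2.minAreaRect((W[bl][:,:2]*1000).astype(np.float32)))
cv2.imwrite("pics/w4.png",im[:,:,::-1]); print(manip.current_time())
E
```

```text
hole [ 0.59462678 -0.0232354   0.063     ] exp [ 0.59407433 -0.02352979  0.063     ] pin [ 0.56387477 -0.11748124  0.069     ] [ 0.5633885  -0.11870531  0.069     ]
[([0.5769, -0.0331, 0.0674], 0.73), ([0.6109, 0.0517, 0.0041], 0.49)]
0.06 76 [0.4938442  0.29269127 0.07531149] [0.48849369 0.2893837  0.06038576] [0.49782531 0.29399825 0.08998889]
0.09 96 [0.49402677 0.29265882 0.10568859] [0.48837203 0.28779354 0.09010726] [0.49776502 0.29411883 0.11960359]
0.12 87 [0.49412108 0.29266735 0.13110118] [0.48873686 0.28935752 0.12058586] [0.49788079 0.29406903 0.14087384]
0.141 168 [0.49295032 0.28939592 0.14455924] [0.48796365 0.28415656 0.14110798] [0.49761939 0.29390336 0.1468835 ]
px 309.9854815124295 426.5552538124086 [0.44251522 0.13966115 0.145     ]
block ((542.65185546875, 283.8111267089844), (60.536197662353516, 160.4051055908203), 84.13316345214844)
17.875
```

View pics/w4.png

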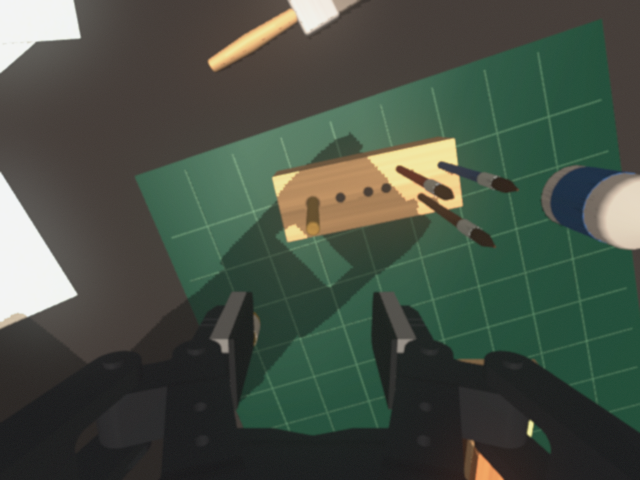

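The wrist view shows the rod top at (313,228). Depth puts the rod at (0.493, 0.289), and the block geometry gives the same position. I'll grip it, lift, carry it over and insert with force checks.

```bash
cat > ins.py <<'E'
from h import *
H=np.array([.5943,-.0234])
def down(H,zs,lim=12):
    for z in zs:
        manip.move_l(np.array([*H,.048+z]),max_speed=.06)
        f=manip.current_force(); print(z,np.round(f,1),np.round(manip.current_ee_pos(),4))
        if f[2]>lim: return z
    return None
E
python3 - <<'E'
from ins import *
r=np.array([.4929,.2889])
manip.move_ptp(np.array([*r,.15]),R(A))
manip.move_l(np.array([*r,.063]),max_speed=.12); print(manip.current_force())
manip.set_gripper(0.0,60); print(manip.current_grip_width(),manip.current_grip_force(),manip.current_force())
manip.move_l(np.array([*r,.16]),max_speed=.15)
print(manip.current_grip_width(),manip.current_force())
manip.move_l(np.array([*H,.16]),max_speed=.25)
im,d,k=snap("scene","s5"); u,v=w2pix(k,np.array([*H,.11])); u,v=int(u),int(v)
cv2.imwrite("pics/s5c.png",cv2.resize(im[v-80:v+80,u-70:u+70,::-1],None,fx=3.5,fy=3.5))
print(manip.current_time())
E
```

```text
[-0.02185742  0.66907898 -0.25064825]
0.09832507735171274 58.44285543076694 [-1.55127831 -0.09860615  5.18390856]
0.09784956876240039 [ 0.18683615  0.64401054 -0.93275617]
21.95
```

View pics/s5c.png

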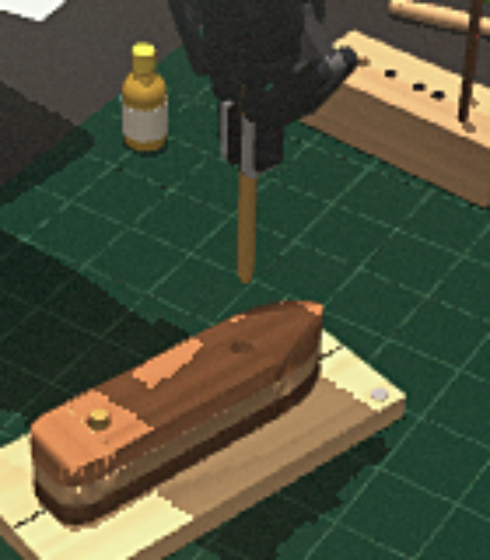

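The rod hangs upright from the gripper at crop (247,180) to (247,282), just over the bow hole at (240,347). Inserting now.

```bash
python3 - <<'E'
from ins import *
k=np.load("pics/s5.npz"); d=k["d"]; K,Rr,t=k["K"],k["R"],k["t"]
v,u=np.mgrid[:480,:640]; W=(np.stack([(u-K[0,2])/K[0,0]*d,(v-K[1,2])/K[1,1]*d,d],-1)-t)@Rr
m=(d>0)&(np.hypot(W[...,0]-H[0],W[...,1]-H[1])<.03)&(W[...,2]>.09)&(W[...,2]<.19)
for lo in np.arange(.1,.17,.01):
    w=W[m&(W[...,2]>lo)&(W[...,2]<lo+.01)]; print(round(lo,2),len(w),np.round(np.median(w,0),4) if len(w) else 0)
c=-Rr.T@t; print("cam",c)
print(down(H,(.075,.066,.060,.055,.050,.045,.040,.035,.030,.025,.020)))
print(manip.current_time())
E
```

```text
0.1 0 0
0.11 13 [ 0.5951 -0.0267  0.1178]
0.12 18 [ 0.596  -0.0271  0.1249]
0.13 21 [ 0.5951 -0.0276  0.1342]
0.14 21 [ 0.5953 -0.0271  0.1449]
0.15 22 [ 0.5956 -0.0281  0.1554]
0.16 21 [ 0.5955 -0.0282  0.1656]
0.17 25 [ 0.5957 -0.0276  0.1746]
cam [ 0.98459462 -0.65155305  0.7340025 ]
0.075 [-0.3  0.2 -1. ] [ 0.5945 -0.0234  0.1232]
0.066 [ 0.2  1.  -1. ] [ 0.594  -0.0234  0.1136]
0.06 [ 0.2 -0.5 -0.6] [ 0.5941 -0.0234  0.1076]
0.055 [-0.9  1.   0.2] [ 0.5941 -0.0234  0.1027]
0.05 [-0.   0.3 -0.1] [ 0.5941 -0.0234  0.0976]
0.045 [-0.  -1.3 -0.9] [ 0.5941 -0.0234  0.0926]
0.04 [-0.5 -1.3 -0.4] [ 0.5941 -0.0234  0.0876]
0.035 [ 0.2  0.5 -0.3] [ 0.5941 -0.0234  0.0826]
0.03 [-0.2  0.   0. ] [ 0.5941 -0.0234  0.0776]
0.025 [ 0.2 -0.  -0.3] [ 0.5941 -0.0234  0.0726]
0.02 [-0.3 -0.1 -1.1] [ 0.5941 -0.0234  0.0676]
None
25.2667
```

```bash
python3 - <<'E'
from ins import *
print(down(H,(.015,.010,.006,.003,.001,-.001),8))
manip.dwell(.2); print(manip.current_force())
manip.set_gripper(.5); manip.dwell(.3)
p=manip.current_ee_pos()
manip.move_l(np.array([*H,p[2]+.10]),max_speed=.15)
manip.move_l(B(-.02,.25)+R(A)@[.055,0,0],max_speed=.2)
snap("wrist","w5"); levels("w5"); im,d,k=snap("scene","s6")
K,Rr,t=np.array(k["camera_matrix"]),np.array(k["R"]),np.array(k["t"])
v,u=np.mgrid[:480,:640]; W=(np.stack([(u-K[0,2])/K[0,0]*d,(v-K[1,2])/K[1,1]*d,d],-1)-t)@Rr
m=(d>0)&(np.hypot(W[...,0]-H[0],W[...,1]-H[1])<.02)&(W[...,2]>.07)&(W[...,2]<.2)
w=W[m]; print("rod top z",np.sort(w[:,2])[-6:]); 
for lo in (.07,.09,.11): print(np.median(w[(w[:,2]>lo)&(w[:,2]<lo+.02)],0))
uu,vv=map(int,w2pix(k,np.array([*H,.07]))); cv2.imwrite("pics/s6c.png",cv2.resize(im[vv-60:vv+60,uu-70:uu+70,::-1],None,fx=4,fy=4))
print(manip.current_time())
E
```

```text
0.015 [-0.3  0.1 -0.3] [ 0.5941 -0.0234  0.0626]
0.01 [ 0.5 -0.3 -1.7] [ 0.5941 -0.0234  0.0577]
0.006 [-0.3 -1.   0.5] [ 0.5941 -0.0234  0.0537]
0.003 [ 0.2  0.1 -0.6] [ 0.5942 -0.0234  0.0508]
0.001 [ 0.8  0.5 -0.6] [ 0.5943 -0.0234  0.0489]
-0.001 [-3.   0.1 12.9] [ 0.595  -0.0234  0.0484]
-0.001
[-3.16967204  0.32328725 12.35118323]
bot 4 []
mid 32 [(0.04, [-0.0065, 0.0051])]
top 9874 [(0, [-0.0231, 0.0227]), (0.02, [-0.0237, 0.0223]), (0.04, [-0.0233, 0.022])]
rod top z [0.13010765 0.13043575 0.13092291 0.13106277 0.13118469 0.1315154 ]
[ 0.59632872 -0.02812761  0.08116054]
[ 0.59512439 -0.02859841  0.09920634]
[ 0.59475088 -0.02755936  0.1210726 ]
29.275
```

View pics/s6c.png

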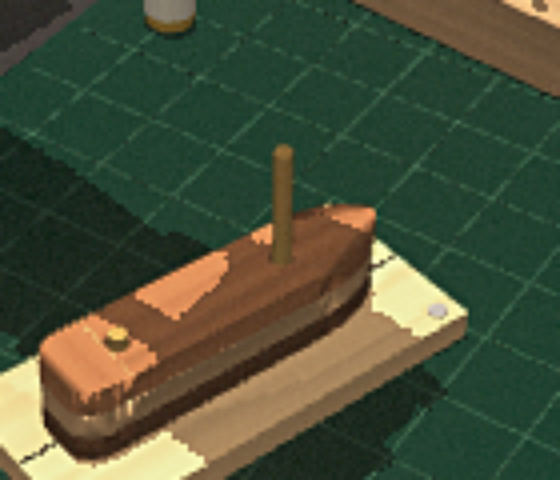

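The crop shows the rod standing upright (top at (283,150)) through the aligned, flat layers. Its top is 130 mm above the bench, so it is fully home, and the robot is clear.

```bash
python3 -c "
from bench import manip
print(manip.sign_off())"
```

```text
the job is handed in; nothing more can be done
None
```

The job is handed in after about 29 s of robot time: the three layers are aligned flat on the stern pin, the rod stands fully home through all three and the board, and the arm was clear of everything.

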